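# Stow the washed slicer insert, then show the worn one to the phone

### The arm

A 6-joint arm with a two-finger parallel gripper is mounted at the origin on a cart in front of the work surface, level with it; the furniture and walls round the work are solid. World frame = base frame: x ahead of the robot, y to its left, z up, the work surface at z = 0. Lengths are in m, angles in degrees, forces in N, time in s.
With the tool pointing down it reaches from about 0.275 to 0.725 m from the base axis. Payload 15.9 kg.
Tool frame: the origin (TCP) lies on the centre line of the jaws, within the pads' length; the fingertips stand 8 mm ahead of it and the grasp point (between the pads) lies 11 mm behind it; z points along the fingers, y is the line along which they close (so a half turn about z gives the same grasp; the last joint's range is limited). The gripper opens to 85 mm and grips with 20 to 120 N. Pads are 22 mm wide; open, the fingers measure 114 mm over their backs; the gripper's body (76 mm by 85 mm) begins 54 mm behind the grasp point. The pads swing forward as they close: fully open they stand 13 mm farther back than shut.
Start: joints at [0, 12.198, -1.971, 75.831, 0, 90], TCP at [0.5, -0, 0.239] pointing down, gripper open.
Joint ranges: [-170.91, 170.91], [-42.67, 98.43], [-65.05, 77.54], [-120.47, 116.71], [-90, 82.35], [-180, 180]. Speed limits (degrees/s): [108.29, 108.29, 136.94, 147.25, 180, 180].

### API

Orientations are given as [roll, pitch, yaw] about the fixed x, y, z axes, in that order (R = Rz(yaw) Ry(pitch) Rx(roll)).
In Python, from workcell import ctrl, viewer, order gives the robot as it stands (ctrl), with the cameras (viewer) and the job (order).
- The arm moves only by the tool inch_along, called after ">>>" as a command line: name --argument value ..., lists and objects as JSON in quotes. Schema: {"type":"object","properties":{"offsets":{"type":"string"},"aperture":{"type":"number"},"grip_n":{"type":"number"},"only":{"type":"string"},"quiet":{"type":"boolean"},"lines":{"type":"string"}},"required":["offsets"],"additionalProperties":false}. offsets is a string of 1 to 12 rows, parted by semicolons, with the numbers parted by spaces; each row has 6 numbers: dx, dy, dz in m, then a rotation vector rx, ry, rz in degrees; each row is the pose to reach, as a shift and turn from the pose commanded when the call began, along the tool's axes at that moment; what a row does not reach only later rows make up. A row lasts 1/8 s, in which the tool goes at most 0.0625 m and 10.7 degrees, less where a joint would pass 70% of its speed; a pose out of reach is approached as far as the arm can. aperture is the finger opening in m, set as the call begins (left out keeps the last). The fingers move at their own pace and stop on an object; grip_n is the grip in N (left out, the last holds). Time passes only in rows, so rows that do not move let the fingers close. The tool returns the time, the measured TCP pose, the force, the opening and the grip force at its end. only (a regular expression) keeps the lines of the reply that match it, lines (a string "A,B") keeps lines A to B, and quiet returns only ok. Input that does not fit is refused with a message, and nothing moves.
- ctrl.get_state(): the state, without advancing time (a new reading comes with each control period).
- viewer.snapshot(name): name is "scene" or "side" or "wrist"; returns the picture (420x560x3 uint8, blue, green, red); there is no depth.
- viewer.calibration(name): a dict with "intrinsics" (3x3 intrinsics, pixels), "D" ([k1, k2, p1, p2, k3] as OpenCV has them; the pictures are not rectified), "pose" (4x4, takes a point from camera to world coordinates); the wrist camera has in their place "tool_from_camera" (4x4, takes a point from camera to tool coordinates, whose origin is the TCP and whose axes are the flange's). Camera axes: x right, y down, z forward; pixel columns grow to the right and rows downward; lengths in m; the calibration is good to about 2 mm. A picture is of the moment at which its call begins: read the wrist's pose just before it. calibration takes no time and is no camera call.
- order.job_done(): hands the job in; it is judged then, once.
The state is a dict: "time": time; "joint_positions": joint angles; "qd": joint speeds; "joint_torque": joint torques, N m; "ee_pos": TCP position; "eef_rot": TCP orientation; "wrist_force": force on the tool from outside, world axes, zero at the start; "torque": the same for the moment, N m; "width": finger opening in m; "gripper_force": force on a finger pad.
Only numpy, scipy, OpenCV 4.12 (cv2) and the standard library are available. Lean on these libraries where they do the work, as an engineer would, in place of code of your own. Each camera call takes 0.05 s, during which the arm holds its last target. There are 200 camera calls.

### The job

We are putting the slicer set in order: first lay the washed blade insert (blue tab) from the drying mat flat in an empty pocket of the grey storage tray, with its tab end in the pocket's notch, and let go of it. Then slide the green catch on the slicer fully outwards, lift the worn insert (red tab) out of the slicer and show its underside to the phone, so that I can photograph the bent tooth for the spare-part order: the middle of the insert straight in front of the phone's front camera and about 15 cm from it, the insert parallel to the screen and lengthways with the phone. Finish while holding it still there in the gripper; do not drop either insert, do not touch the phone or its stand, and leave the other things where they are.

Things in the scene. Friction and masses are not known exactly. Their poses are not given: they have to be found in the camera images.
- washed_insert: Blade insert to stow, BLUE tab: white frame with steel blade plate, 116 x 56 x 7 mm, about 0.07 kg. Origin: centre of the frame's underside; z up out of the top face; x along its length, away from the tab. An ear 26 mm wide, 7 mm thick reaches out at the -x end to x = -86 mm. Lies flat, top up, on the drying mat, tab roughly towards the robot.
- washed_tab (a point): Middle of the blue insert's upright finger tab, at x = -73, y = 0, z = 19 mm of the insert's frame. The tab stands on the ear: 22 mm long (x), 11 mm thick (y; pinch it across this), from 7 to 31 mm above the underside.
- worn_insert: Blade insert to show: RED tab, julienne comb; same shape, size, origin and axes as the blue one. Starts seated in the slicer's pocket, underside 83 mm above the worktop, tab towards the robot, held down by the green catch. About 2.5 mm play a side, 9 mm deep: lift it straight up by 15 mm or more before moving aside.
- worn_tab (a point): Middle of the red insert's upright finger tab, same place and size as on the blue insert (x = -73, y = 0, z = 19 mm of its frame).
- stowed_insert: Third insert of the same shape and size, YELLOW tab, grater plate; already stowed in pocket_2 of the tray, leave it there. Origin: centre of its underside.
- tray: Grey storage tray, fixed, left or right on the worktop; three pockets side by side along its y, 66 mm apart, each 121 x 61 mm (2.5 mm play a side), floor 4 mm and wall tops 13 mm above the worktop. The -x wall of each has in its middle a notch 29 mm wide for the ear (x of insert and tray point the same way). Origin: on the worktop under the middle pocket; z up.
- pocket_0 (a point): Centre of the floor of the pocket at the tray's -y end (empty); axes as the tray's. An insert that is home has its origin at this point.
- pocket_1 (a point): The same for the middle pocket (empty).
- pocket_2 (a point): The same for the pocket at the tray's +y end (the yellow insert lies in it).
- slicer: Vegetable slicer, fixed, on the side where the tray is not: clear container under a white deck of 280 x 132 mm, deck top 92 mm above the worktop, ramp and green grip bow at the +x end. Origin: on the worktop below the centre of the pocket in which the red insert sits; x along the slicer, away from the robot, z up.
- catch (a joint): Slide catch of the slicer, in m: 0 to 0.003 closed (its nose reaches 7 mm over the red insert's long edge, 2 mm above it), 0.015 fully out, insert free. It slides along the slicer's +y; friction about 1.5 N, no spring, it stays where it is left.
- catch_grip (a point): Middle of the catch's upright green grip: x = 0, y = 45 mm plus the catch value in the slicer's frame, 104 mm above the worktop. The grip is 10 mm thick along y (pinch it so, or push it towards +y), 26 mm long along x, its top 113 mm and its foot plate 95 mm above the worktop.
- phone_stand: Aluminium phone stand, fixed, 130 x 78 mm, at the back middle of the worktop; origin on the worktop under its centre. Carries the phone.
- phone: Black phone 150 x 72 x 8 mm lying back on the stand, 22 degrees from level, screen up towards the robot. Origin: middle of its back; x along its length to its upper (far) end, y across, z straight out of the screen (upwards and towards the robot).
- phone_camera (a point): The front camera, in the screen's face near the phone's upper end, 80 mm above the worktop; axes as the phone's, it looks along +z. Shown right, the red insert's origin is at x = 0, y = 0, z = 150 mm of this frame, its z and x axes along the phone's, the gripper (tilted 22 degrees) on the side away from the phone.
- mat: Grey drying mat, fixed, 190 x 150 mm, its top 4 mm above the worktop; origin under its centre.
- fork: Steel fork, 206 mm, lying at the front left; leave it.
- teaspoon: Steel teaspoon, 139 mm, beside the fork; leave it.
- notebook: Ring-bound notebook, 148 x 109 x 13 mm, at the front right; leave it.
- pencil: Green pencil, 136 mm, on the notebook; leave it.

How it is judged (in metres and radians):
On the way, in this order (a step that is already met when the one before it is completed fails the run):
1. the washed insert lies flat and home in a pocket of the tray, tab in the notch, released (((x of washed_insert in the frame of pocket_0 between -0.006 and 0.006 m and y of washed_insert in the frame of pocket_0 between -0.006 and 0.006 m and z of washed_insert in the frame of pocket_0 between -0.003 and 0.003 m) or (x of washed_insert in the frame of pocket_1 between -0.006 and 0.006 m and y of washed_insert in the frame of pocket_1 between -0.006 and 0.006 m and z of washed_insert in the frame of pocket_1 between -0.003 and 0.003 m) or (x of washed_insert in the frame of pocket_2 between -0.006 and 0.006 m and y of washed_insert in the frame of pocket_2 between -0.006 and 0.006 m and z of washed_insert in the frame of pocket_2 between -0.003 and 0.003 m)) and angle between washed_insert's own z axis and vertical below 0.06 rad and angle between the x axis of washed_insert and the x axis of tray, either way round below 0.12 rad and contact force between washed_insert and the fingers below 0.05 N and linear speed of washed_insert below 0.02 m/s), for 0.2 s.
2. the worn insert is out of the slicer, carried by the gripper (z of worn_insert in the frame of slicer above 0.1 m and contact force between worn_insert and the fingers above 1 N), for 0.1 s.
At the end, for the whole second after the job is handed in: Worn insert held still, only by the fingers: 12-18 cm before the camera, within 25 mm of its axis in x and y, parallel within 0.2 rad, lengthways within 0.25 rad. Washed insert released in a pocket (6 mm sideways, 3 mm in height, level within 0.06 rad, yaw 0.12). Catch out over 11 mm (all of step 1 and x of worn_insert in the frame of phone_camera between -0.025 and 0.025 m and y of worn_insert in the frame of phone_camera between -0.025 and 0.025 m and z of worn_insert in the frame of phone_camera between 0.12 and 0.18 m and angle between the z axis of worn_insert and the z axis of phone, either way round below 0.2 rad and angle between the x axis of worn_insert and the x axis of phone, either way round below 0.25 rad and contact force between worn_insert and the fingers above 1 N and contact force between worn_insert and phone_stand below 0.05 N and contact force between worn_insert and slicer below 0.05 N and linear speed of worn_insert below 0.02 m/s and angular speed of worn_insert below 0.2 rad/s and value of joint catch above 0.011 m); the arm keeps its last pose, push and grip.
It fails at once if an insert is dropped (falls freely by some 3 cm) ((linear speed of washed_insert above 0.7 m/s and contact force between washed_insert and the fingers below 0.01 N) or (linear speed of worn_insert above 0.7 m/s and contact force between worn_insert and the fingers below 0.01 N)).
It fails at once if the phone or its stand is touched (contact force between phone_stand and anything else above 1 N).
It fails at once if a bystander is shifted (the yellow insert by more than 2 cm, others 3 cm) (distance of stowed_insert from where it was at the start of the episode above 0.02 m or distance of any of fork, teaspoon, notebook, pencil from where it was at the start of the episode above 0.03 m).
It also fails if it takes over 61 s, if anything falls off the work surface, if the arm or the gripper's body presses on something with over 40 N, if the wrist force passes 120 N, or if a joint passes its speed limit or range.

## Working session

There is one attempt and no reset: what is moved stays moved. The work goes in short steps, Python scripts to look and compute and a tool call to move; the robot and the scene stay as the last step left them, time stands still between calls to the robot, and variables do not carry over. Pictures are saved under pics/ and viewed, at most 10 in all, crops included, and the job is handed in when it is done.

```bash
ls; mkdir -p pics
```

Run:
```python
from workcell import ctrl, viewer, order
import cv2,numpy as np
for n in ("scene","side"):
    cv2.imwrite(f"pics/{n}0.png",viewer.snapshot(n))
    c=viewer.calibration(n);print(n,np.round(c["intrinsics"],1).tolist(),c["D"],np.round(c["pose"],3).tolist())
print(ctrl.get_state()); print(viewer.calibration("wrist"))
```

```text
pics
workcell.py
scene [[437.9, 0.0, 276.9], [0.0, 437.9, 209.0], [0.0, 0.0, 1.0]] [-0.13130321  0.          0.          0.          0.        ] [[-0.855, -0.296, 0.426, 0.067], [-0.518, 0.517, -0.681, 0.823], [-0.018, -0.803, -0.596, 0.788], [0.0, 0.0, 0.0, 1.0]]
side [[396.4, 0.0, 279.0], [0.0, 396.4, 202.5], [0.0, 0.0, 1.0]] [0.02885203 0.         0.         0.         0.        ] [[0.85, -0.32, 0.418, 0.135], [-0.526, -0.505, 0.684, -0.713], [-0.008, -0.802, -0.598, 0.736], [0.0, 0.0, 0.0, 1.0]]
{'time': 0.1, 'joint_positions': array([-6.01549813e-04,  1.22203609e+01, -2.00502055e+00,  7.58318319e+01,
        9.77993817e-05,  9.00003369e+01]), 'qd': array([-0.05166814, -0.02436216,  0.05623301, -0.06493266, -0.07340531,
       -0.0552674 ]), 'joint_torque': array([ 1.52238292e-03, -6.87242889e+01,  4.87808239e+01,  1.21537212e-02,
        1.43833854e-04,  5.94535322e-06]), 'ee_pos': array([ 4.99692098e-01, -4.72123079e-06,  2.38877201e-01]), 'eef_rot': array([-1.79942787e+02, -9.74629351e-05,  8.99990615e+01]), 'wrist_force': array([-0.10974826, -1.04664293,  0.05928637]), 'torque': array([0.00730148, 0.0172191 , 0.00399162]), 'gripper_force': 0.0, 'width': 0.08543016456401811}
{'intrinsics': array([[298.18120351,   0.        , 277.65245479],
       [  0.        , 298.18120351, 211.18679229],
       [  0.        ,   0.        ,   1.        ]]), 'D': array([-0.01394173,  0.        ,  0.        ,  0.        ,  0.        ]), 'tool_from_camera': array([[-9.31357199e-04, -9.54798048e-01, -2.97253796e-01,
         7.53362502e-02],
       [ 9.99999565e-01, -9.03624338e-04, -2.30705346e-04,
         6.49321399e-04],
       [-4.83287512e-05, -2.97253882e-01,  9.54798475e-01,
        -1.34593674e-01],
       [ 0.00000000e+00,  0.00000000e+00,  0.00000000e+00,
         1.00000000e+00]])}
```

View pics/scene0.png

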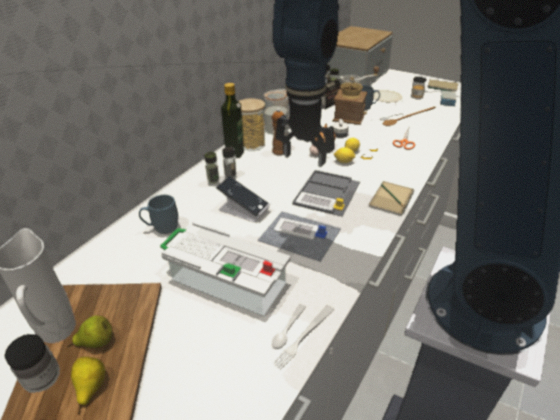

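View pics/side0.png

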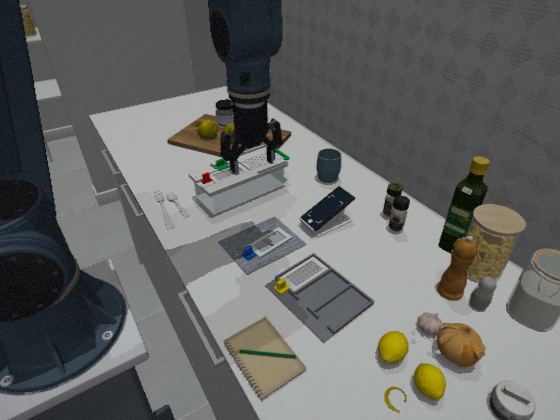

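The slicer is on the left (+y): red tab in scene at (267,268), catch at (229,270). The mat with the blue insert is in the middle (blue tab at (321,233)), and the tray is on the right with yellow at (339,204). I'll look from the wrist next.

Create h.py:
```python
from workcell import ctrl, viewer, order
import cv2,numpy as np
from scipy.spatial.transform import Rotation as Ro
def cam(n):
    if n!="wrist":
        c=viewer.calibration(n);return c["intrinsics"],c["D"],np.array(c["pose"])
    c=viewer.calibration(n);s=ctrl.get_state();T=np.eye(4)
    T[:3,:3]=Ro.from_euler("xyz",s["eef_rot"],degrees=True).as_matrix();T[:3,3]=s["ee_pos"]
    return c["intrinsics"],c["D"],T@c["tool_from_camera"]
def ray(C,px):
    K,D,T=C
    u=cv2.undistortPoints(np.array(px,float).reshape(-1,1,2),K,D).reshape(-1,2)
    return T[:3,3],np.c_[u,np.ones(len(u))]@T[:3,:3].T
def onz(C,px,z):
    o,d=ray(C,px);z=np.broadcast_to(z,len(d))
    return o+d*((z-o[2])/d[:,2])[:,None]
def proj(C,P):
    K,D,T=C;W=np.linalg.inv(T)
    return cv2.projectPoints(np.array(P,float).reshape(-1,3),cv2.Rodrigues(W[:3,:3])[0],W[:3,3],K,D)[0].reshape(-1,2)
def blob(img,lo,hi,box=None):
    m=cv2.inRange(cv2.cvtColor(img,cv2.COLOR_BGR2HSV),lo,hi)
    n,l,s,c=cv2.connectedComponentsWithStats(m)
    return [(s[i].tolist(),np.round(c[i],1).tolist()) for i in np.argsort(-s[1:,4])[:4]+1]
```

Run:
```python
from h import *
import pickle
C=cam("wrist");im=viewer.snapshot("wrist")
pickle.dump((C,im),open("w0.pkl","wb"))
cv2.imwrite("pics/w0.png",cv2.resize(im,(800,600),interpolation=cv2.INTER_CUBIC))
```

```text
(no output)
```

View pics/w0.png

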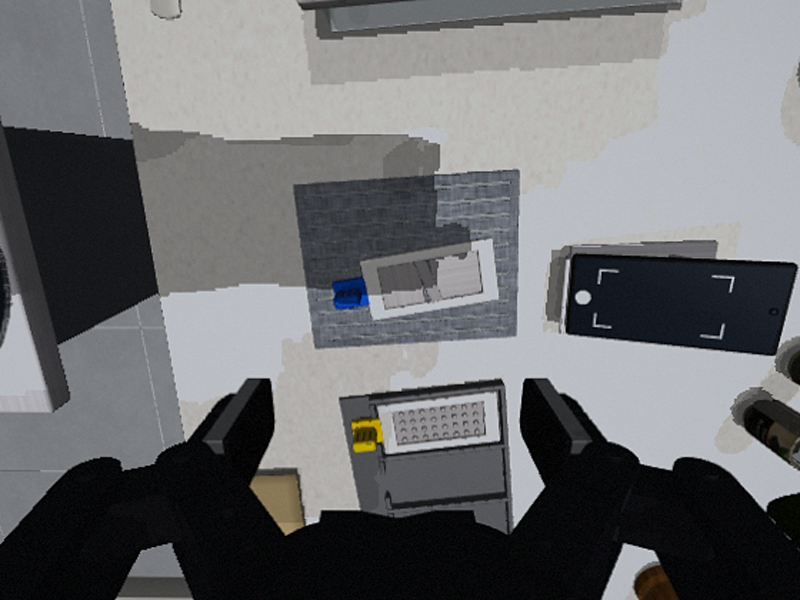

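Wrist view (800-wide): blue tab at (350,294), insert frame corners (362,247)(493,238)(498,302)(373,320). Phone camera is at (773,312), with screen corners (572,253)(797,263)(778,355)(566,335). The yellow pocket's partition runs (386,458)-(504,445), and the tray's left corner is (340,398).

Run:
```python
from h import *
import pickle
C,im=pickle.load(open("w0.pkl","rb"));s=.7
def show(n,p,z): 
    P=onz(C,np.array(p,float)*s,z);print(n,np.round(P*1000).astype(int)[:,:2].tolist());return P
P=show("ins",[(362,247),(493,238),(498,302),(373,320)],.011)
print([round(float(np.linalg.norm(P[i]-P[(i+1)%4]))*1000) for i in range(4)],P.mean(0),[np.degrees(np.arctan2(*(P[a]-P[b])[1::-1])) for a,b in((1,0),(2,3))])
show("ins tab",[(350,294)],.025)
P=show("yel",[(376,403),(497,390),(500,440),(386,455)],.011)
print(P.mean(0),[np.degrees(np.arctan2(*(P[a]-P[b])[1::-1])) for a,b in((1,0),(2,3))])
show("tray",[(340,398),(506,381),(386,458),(504,445),(390,505)],.013)
show("phonecam",[(773,312)],.08)
a=np.sin(np.radians(22));P=show("phone",[(572,253),(797,263),(778,355),(566,335)],[.08-.135*a,.08+.01*a,.08+.01*a,.08-.135*a])
print([np.degrees(np.arctan2(*(P[a]-P[b])[1::-1])) for a,b in((1,0),(2,3))])
for n in("scene","side"):
    c=cam(n);i=cv2.imread(f"pics/{n}0.png")
    for nm,lo,hi in(("blue",(110,150,50),(130,255,255)),("green",(55,150,50),(80,255,255)),("red",(0,200,80),(5,255,255)),("yel",(22,200,80),(30,255,255))):
        print(n,nm,[(b[1],b[0][4]) for b in blob(i,lo,hi)[:3]], )
```

```text
ins [[470, 12], [582, 19], [590, -38], [479, -55]]
[112, 58, 113, 67] [ 0.5304085  -0.01544502  0.011     ] [np.float64(3.923789850502779), np.float64(8.628783187460622)]
ins tab [[460, -26]]
yel [[480, -140], [596, -126], [603, -182], [489, -199]]
[ 0.54186506 -0.16150607  0.011     ] [np.float64(6.865418593950748), np.float64(8.757223954650186)]
tray [[446, -133], [603, -115], [489, -201], [606, -186], [493, -259]]
phonecam [[777, -24]]
phone [[644, 10], [781, 13], [786, -57], [647, -62]]
[np.float64(1.4531153030368558), np.float64(2.1746782718892996)]
scene blue [([322.0, 236.0], 1)]
scene green [([228.9, 266.1], 9), ([236.7, 268.7], 6), ([163.4, 245.6], 5)]
scene red []
scene yel [([84.1, 377.3], 806), ([85.0, 330.0], 1), ([94.0, 340.0], 1)]
side blue [([244.5, 249.5], 6), ([246.5, 254.8], 4), ([248.5, 258.8], 4)]
side green [([267.2, 353.5], 138), ([221.0, 164.2], 92), ([281.7, 154.0], 50)]
side red [([206.7, 180.4], 27), ([205.2, 175.0], 20)]
side yel [([429.9, 380.4], 795), ([392.8, 346.8], 721), ([207.4, 125.5], 148)]
```

>>> inch_along --offsets "-0.06 0 0 0 0 83;-0.06 0 0 0 0 83;-0.06 0 0 0 0 83;-0.06 0 0 0 0 83;-0.06 0 0 0 0 83;-0.06 0 0 0 0 83;-0.06 0 0 0 0 83;-0.06 0 0 0 0 83;-0.06 0 0 0 0 83;-0.06 0 0 0 0 83" --aperture 0.085

```text
time: 1.4
ee_pos: [0.4999, -0.06, 0.2392]
eef_rot: [-180.0, 0.0, 7.2]
wrist_force: [-0.3, -0.2, -0.1]
width: 0.0845
gripper_force: 0.0
```

Run:
```python
from h import *
import pickle
print(ctrl.get_state()["joint_positions"])
C=cam("wrist");im=viewer.snapshot("wrist")
pickle.dump((C,im),open("w1.pkl","wb"))
cv2.imwrite("pics/w1.png",cv2.resize(im,(800,600),interpolation=cv2.INTER_CUBIC))
```

```text
[-6.84303127e+00  1.26282021e+01 -1.44098738e+00  7.59451310e+01
 -5.71208159e-04  1.65974296e+02]
```

View pics/w1.png

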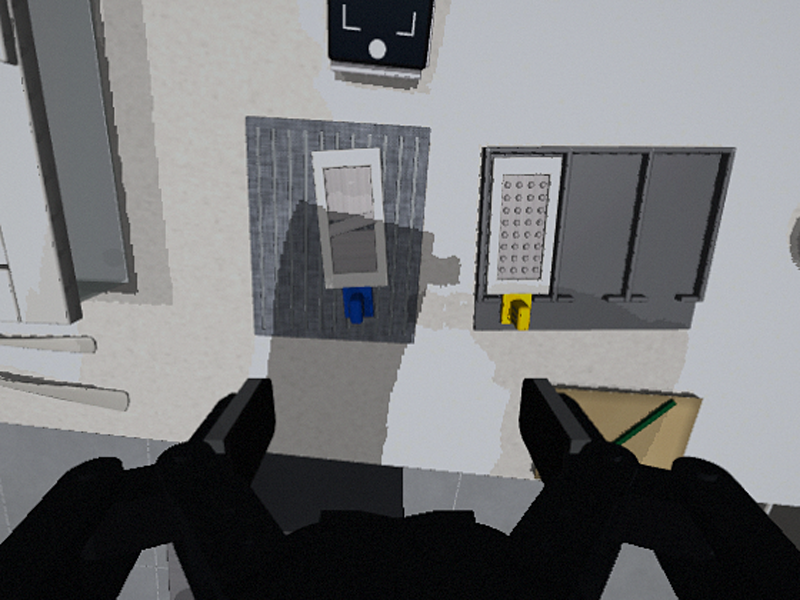

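The view shows the blue insert with its tab at (358,305), the yellow insert at (516,310), and empty pockets 1 and 0 to its right. I'll rectify this to a metric top view for exact reading.

Run:
```python
from h import *
import pickle
C,im=pickle.load(open("w1.pkl","rb"))
# rows: x from .62 down to .42 ; cols: y from .04 down to -.34 ; 2px/mm at z=.012
r,c=np.mgrid[0:400,0:760];P=np.stack([.62-r/2000,.04-c/2000,np.full(r.shape,.012)],-1)
m=proj(C,P).reshape(400,760,2).astype(np.float32)
o=cv2.remap(im,m[...,0],m[...,1],cv2.INTER_CUBIC)
for k in range(0,760,100): cv2.line(o,(k,0),(k,6),(0,0,255),1)
for k in range(0,400,100): cv2.line(o,(0,k),(6,k),(0,0,255),1)
cv2.imwrite("pics/top.png",o)
```

```text
(no output)
```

View pics/top.png

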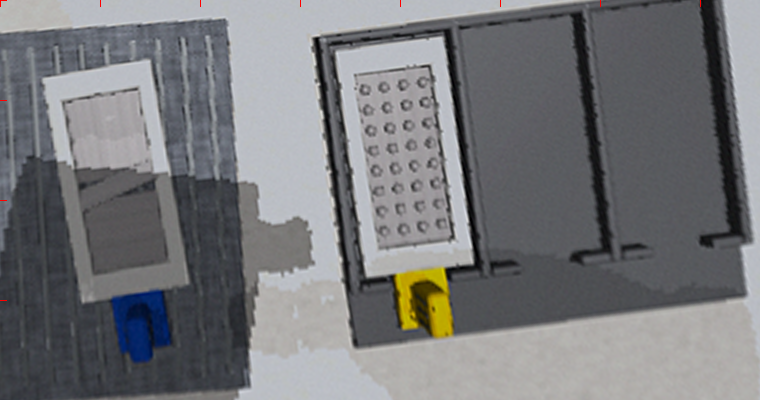

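Fits agree with the given sizes. Blue insert origin is (.529,-.018), yaw 9.8°. Pocket_1 is (.5495,-.228), yaw 7.2°, consistent with the yellow insert's 66 mm spacing. Now grasping the blue tab.

>>> inch_along --offsets "-0.039 -0.035 0.05 0 0 -2.6;-0.039 -0.035 0.10 0 0 -2.6;-0.039 -0.035 0.15 0 0 -2.6;-0.039 -0.035 0.17 0 0 -2.6;-0.039 -0.035 0.17 0 0 -2.6" --aperture 0.045

```text
time: 2.08
ee_pos: [0.4559, -0.0299, 0.0683]
eef_rot: [-180.0, 0.1, 9.7]
wrist_force: [0.1, 0.2, 0.6]
width: 0.0449
gripper_force: 0.0
```

Run:
```python
from h import *
C=cam("wrist");im=viewer.snapshot("wrist")
print(blob(im,(110,150,40),(130,255,255)))
print(proj(C,[[.457,-.0304,.035],[.457,-.0304,.023]]))
cv2.imwrite("pics/w2.png",im)
```

```text
[([259, 210, 39, 51, 1384], [278.0, 232.5])]
[[277.49026333 247.39670563]
 [277.53877117 239.72759607]]
```

View pics/w2.png

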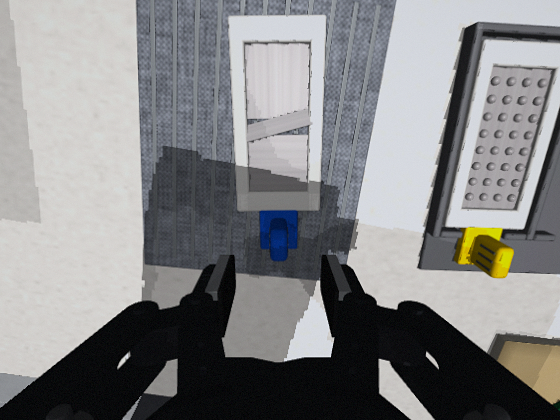

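The tab sits centred between the fingers at (278,240). I'll check the x position using the frame corners (229,16)(327,16)(320,210)(239,211).

Run:
```python
from h import *
C=cam("wrist")
P=onz(C,[(229,16),(327,16),(320,210),(239,211)],.011);print(P,P.mean(0),np.linalg.norm(P[1]-P[2]))
```

```text
[[ 0.58272189  0.01849667  0.011     ]
 [ 0.59195746 -0.03619297  0.011     ]
 [ 0.47880443 -0.05613635  0.011     ]
 [ 0.46890717 -0.0021072   0.011     ]] [ 0.53059774 -0.01898496  0.011     ] 0.11489711263638208
```

>>> inch_along --offsets "0.002 0.001 0.025 0 0 0;0.002 0.001 0.047 0 0 0;0.002 0.001 0.047 0 0 0"

```text
time: 2.5
ee_pos: [0.459, -0.0307, 0.0225]
eef_rot: [-180.0, 0.0, 9.6]
wrist_force: [0.4, 0.6, -0.2]
width: 0.0451
gripper_force: 0.0
```

>>> inch_along --offsets "0 0 0 0 0 0;0 0 0 0 0 0;0 0 0 0 0 0;0 0 0 0 0 0;0 0 0 0 0 0;0 0 0 0 0 0" --aperture 0 --grip_n 60

```text
time: 3.25
ee_pos: [0.4602, -0.0307, 0.0237]
eef_rot: [180.0, -0.1, 9.6]
wrist_force: [-1.3, 0.2, 12.3]
width: 0.0095
gripper_force: 59.6
```

>>> inch_along --offsets "0 0 -0.03 0 0 0;0 0 -0.06 0 0 0;-0.003 0.04 -0.06 0 0 0;-0.006 0.08 -0.06 0 0 1;-0.010 0.12 -0.06 0 0 2;-0.013 0.16 -0.06 0 0 2.4;-0.016 0.19 -0.06 0 0 2.4;-0.016 0.206 -0.06 0 0 2.4;-0.016 0.206 -0.06 0 0 2.4;-0.016 0.206 -0.06 0 0 2.4"

```text
time: 4.5
ee_pos: [0.4777, -0.2356, 0.0824]
eef_rot: [-180.0, 0.0, 7.2]
wrist_force: [0.0, 0.2, -0.1]
width: 0.0095
gripper_force: 58.8
```

Run:
```python
from h import *
import pickle
C=cam("wrist");im=viewer.snapshot("wrist");pickle.dump((C,im),open("w3.pkl","wb"))
cv2.imwrite("pics/w3.png",cv2.resize(im,(800,600),interpolation=cv2.INTER_CUBIC))
```

```text
(no output)
```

View pics/w3.png

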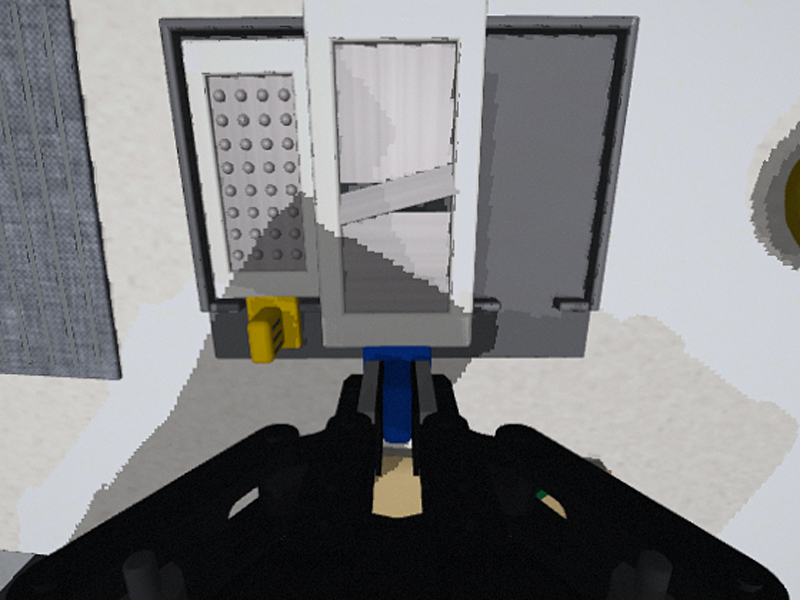

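The insert is held level over the middle pocket: frame edges at columns 322/470 on row 345, tray outer corners at (162,18)/(637,18), front wall ends about (203,310)/(597,308).

Run:
```python
from h import *
import pickle
C,im=pickle.load(open("w3.pkl","rb"));s=.7
T=np.array(ctrl.get_state()["ee_pos"]);y=np.radians(7.2)
R=np.array([[np.cos(y),np.sin(y)],[np.sin(y),-np.cos(y)]])
f=lambda p,z:np.round((onz(C,np.array(p,float)*s,z)[:,:2]-T[:2])@R*1000,1).tolist() #tool xy
print("insert near corners",f([(322,346),(470,345),(307,0),(486,0)],.0697))
print("tray outer",f([(162,18),(637,18),(203,308),(597,308),(215,357),(586,357)],.013))
print("yellow frame",f([(186,42),(303,40),(212,297),(318,295)],.011))
```

```text
insert near corners [[13.4, -27.1], [13.8, 28.3], [125.1, -25.9], [125.1, 27.6]]
tray outer [[137.6, -97.6], [137.5, 101.4], [9.7, -97.2], [9.7, 102.0], [-17.4, -94.6], [-17.3, 100.0]]
yellow frame [[129.1, -89.6], [129.5, -39.2], [14.9, -92.8], [15.9, -38.9]]
```

>>> inch_along --offsets "0.0015 0.0015 0.02 0 0 0;0.0015 0.0015 0.04 0 0 0;0.0015 0.0015 0.05 0 0 0;0.0015 0.0015 0.058 0 0 0;0.0015 0.0015 0.058 0 0 0;0.0015 0.0015 0.058 0 0 0"

```text
time: 5.3
ee_pos: [0.4796, -0.2378, 0.0246]
eef_rot: [180.0, -0.0, 7.2]
wrist_force: [-0.2, 0.3, -1.2]
width: 0.0096
gripper_force: 58.9
```

>>> inch_along --offsets "0 0 0.001 0 0 0;0 0 0.001 0 0 0"

```text
time: 5.55
ee_pos: [0.4797, -0.2379, 0.0237]
eef_rot: [180.0, -0.0, 7.2]
wrist_force: [-1.9, 0.4, 4.8]
width: 0.0094
gripper_force: 59.4
```

>>> inch_along --offsets "0 0 0.001 0 0 0;0 0 0 0 0 0;0 0 0 0 0 0;0 0 0 0 0 0" --aperture 0.03

```text
time: 6.05
ee_pos: [0.4794, -0.2377, 0.0233]
eef_rot: [-180.0, 0.0, 7.2]
wrist_force: [0.2, -0.1, -0.7]
width: 0.03
gripper_force: 0.0
```

>>> inch_along --offsets "0 0 -0.02 0 0 0;0 0 -0.06 0 0 0;0 0 -0.12 0 0 0;0 0 -0.17 0 0 0;0 0 -0.21 0 0 0;0 0 -0.21 0 0 0"

```text
time: 6.8
ee_pos: [0.4807, -0.2384, 0.2362]
eef_rot: [179.8, -0.2, 7.2]
wrist_force: [-0.1, 0.3, -1.7]
width: 0.03
gripper_force: 0.0
```

Run:
```python
from h import *
import pickle
C=cam("wrist");im=viewer.snapshot("wrist");pickle.dump((C,im),open("w4.pkl","wb"))
r,c=np.mgrid[0:400,0:500];P=np.stack([.63-r/2000,-.09-c/2000,np.full(r.shape,.012)],-1)
m=proj(C,P).reshape(400,500,2).astype(np.float32)
cv2.imwrite("pics/top4.png",cv2.remap(im,m[...,0],m[...,1],cv2.INTER_CUBIC))
```

```text
(no output)
```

View pics/top4.png

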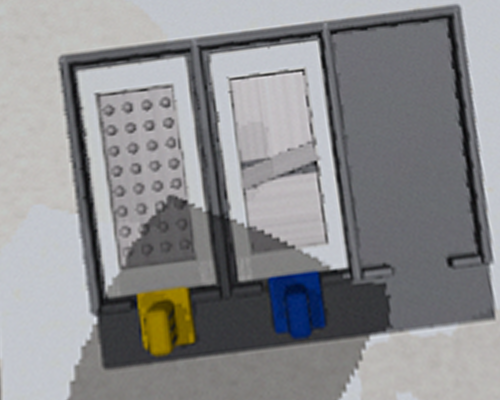

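The blue insert is home in pocket_1 with its tab in the notch. Next I swing to the slicer, turning half a turn the other way so the last joint stays in range.

>>> inch_along --offsets "-0.007 -0.02 -0.044 0 0 -10;-0.007 -0.04 -0.044 0 0 -20;-0.007 -0.06 -0.044 0 0 -30;-0.007 -0.08 -0.044 0 0 -40;-0.007 -0.10 -0.044 0 0 -50;-0.007 -0.12 -0.044 0 0 -60;-0.007 -0.14 -0.044 0 0 -70;-0.007 -0.16 -0.044 0 0 -80;-0.007 -0.18 -0.044 0 0 -90;-0.007 -0.19 -0.044 0 0 -95"

```text
time: 8.1
ee_pos: [0.448, -0.0492, 0.2759]
eef_rot: [-179.9, -0.0, 102.5]
wrist_force: [-1.2, 0.3, 0.8]
width: 0.0299
gripper_force: 0.0
```

>>> inch_along --offsets "0.02 0.012 -0.01 0 0 -10;0.04 0.025 -0.01 0 0 -20;0.06 0.037 -0.01 0 0 -30;0.08 0.05 -0.01 0 0 -40;0.10 0.063 -0.01 0 0 -50;0.12 0.075 -0.01 0 0 -60;0.14 0.088 -0.01 0 0 -70;0.16 0.1 -0.01 0 0 -80;0.18 0.113 -0.01 0 0 -90;0.197 0.126 -0.01 0 0 -94.5;0.197 0.126 -0.01 0 0 -94.5"

```text
time: 9.48
ee_pos: [0.53, 0.1699, 0.2854]
eef_rot: [180.0, -0.1, -163.2]
wrist_force: [0.8, -0.7, -0.2]
width: 0.03
gripper_force: 0.0
```

Run:
```python
from h import *
import pickle
C=cam("wrist");im=viewer.snapshot("wrist");pickle.dump((C,im),open("w5.pkl","wb"))
print(ctrl.get_state()["joint_positions"].round())
cv2.imwrite("pics/w5.png",cv2.resize(im,(800,600),interpolation=cv2.INTER_CUBIC))
```

```text
[18. 19. 14. 85. -0.  1.]
```

View pics/w5.png

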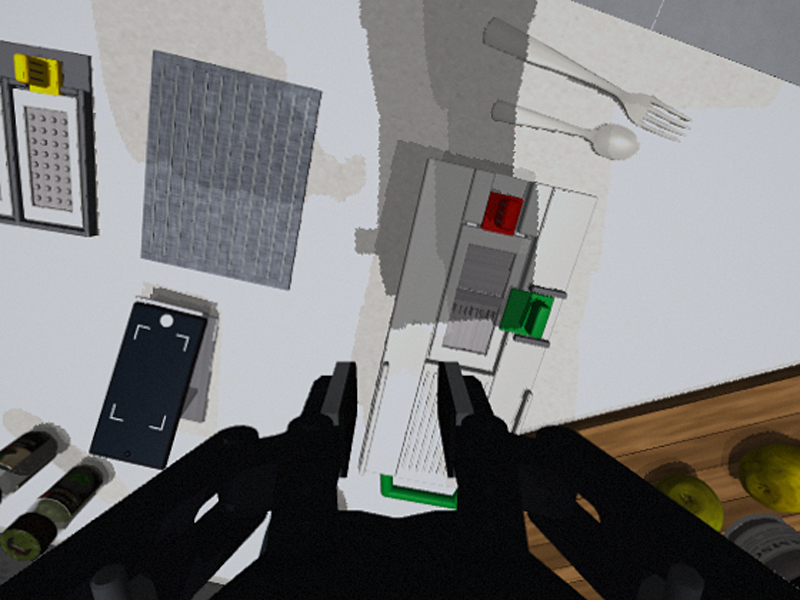

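View: red tab at about (502,212), green catch at (528,313), deck near edge (428,160)-(597,196), left edge (428,160)-(362,468), red frame roughly (463,230),(535,240),(493,372),(430,360). Turning these into slicer coordinates.

Run:
```python
from h import *
import pickle
C,im=pickle.load(open("w5.pkl","rb"));s=.7
f=lambda p,z:onz(C,np.array(p,float)*s,z)
def ang(a,b):return round(float(np.degrees(np.arctan2(*(b-a)[1::-1]))),1)
E=f([(428,160),(597,196),(362,468)],.092);print(E.round(3).tolist(),"edge yaw",ang(E[0],E[2]),"front",ang(E[0],E[1])-90,np.linalg.norm(E[1]-E[0]))
F=f([(463,230),(535,240),(493,372),(430,360)],.09);print(F.round(3).tolist(),F.mean(0),ang(F[0],F[3]),ang(F[1],F[2]))
h=cv2.cvtColor(im,cv2.COLOR_BGR2HSV)
for nm,lo,hi,z in(("red",(0,150,60),(6,255,255),.104),("red2",(174,150,60),(180,255,255),.104),("green",(50,120,40),(80,255,255),.104)):
    for b in blob(im,lo,hi)[:2]: print(nm,b,f([np.array(b[1])/s],z).round(4).tolist())
# value rows for catch
print("V green", [(x,int(h[219,x,0]),int(h[219,x,2])) for x in range(345,395,2)])
print("V red", [(x,int(h[145,x,1]),int(h[145,x,2])) for x in range(332,372,2)])
print("V red col", [(y,int(h[y,350,1]),int(h[y,350,2])) for y in range(126,172,2)])
```

```text
[[0.445, 0.167, 0.092], [0.432, 0.297, 0.092], [0.718, 0.192, 0.092]] edge yaw 5.2 front 5.5 0.13029111512179456
[[0.486, 0.209, 0.09], [0.477, 0.266, 0.09], [0.593, 0.274, 0.09], [0.597, 0.219, 0.09]] [0.53820343 0.2419902  0.09      ] 4.9 4.2
red ([337, 134, 29, 31, 512], [351.4, 149.5]) [[0.465, 0.23, 0.104]]
red2 ([343, 135, 1, 2, 2], [343.0, 135.5]) [[0.4542, 0.2166, 0.104]]
red2 ([356, 160, 2, 2, 2], [356.5, 160.5]) [[0.4742, 0.2393, 0.104]]
green ([350, 202, 38, 35, 806], [367.5, 218.9]) [[0.5316, 0.2748, 0.104]]
green ([267, 332, 53, 25, 488], [290.9, 346.1]) [[0.7223, 0.2448, 0.104]]
V green [(345, 158, 51), (347, 30, 59), (349, 165, 86), (351, 0, 88), (353, 67, 62), (355, 69, 71), (357, 70, 71), (359, 69, 73), (361, 69, 71), (363, 69, 71), (365, 69, 61), (367, 67, 45), (369, 70, 109), (371, 68, 29), (373, 69, 33), (375, 68, 31), (377, 69, 121), (379, 69, 137), (381, 69, 132), (383, 69, 122), (385, 15, 195), (387, 105, 199), (389, 90, 197), (391, 18, 199), (393, 15, 193)]
V red [(332, 2, 117), (334, 2, 115), (336, 4, 119), (338, 4, 117), (340, 134, 55), (342, 255, 83), (344, 246, 84), (346, 255, 84), (348, 250, 56), (350, 250, 53), (352, 255, 51), (354, 255, 86), (356, 239, 111), (358, 250, 112), (360, 253, 112), (362, 255, 108), (364, 192, 77), (366, 0, 58), (368, 4, 68), (370, 4, 117)]
V red col [(126, 6, 118), (128, 4, 117), (130, 4, 114), (132, 2, 118), (134, 3, 79), (136, 255, 83), (138, 255, 76), (140, 255, 52), (142, 31, 25), (144, 255, 54), (146, 228, 56), (148, 39, 26), (150, 250, 47), (152, 255, 49), (154, 179, 50), (156, 203, 68), (158, 255, 63), (160, 250, 102), (162, 235, 116), (164, 13, 122), (166, 2, 116), (168, 4, 117), (170, 0, 116)]
```

Run:
```python
from h import *
import pickle
C,im=pickle.load(open("w5.pkl","rb"))
h=cv2.cvtColor(im,cv2.COLOR_BGR2HSV)
m=((h[...,0]<8)&(h[...,1]>180)&(h[...,2]>98)).astype(np.uint8);m[:,:330]=0;m[:,372:]=0;m[180:]=0
g=((abs(h[...,0].astype(int)-68)<9)&(h[...,1]>100)&(h[...,2]>98)).astype(np.uint8);g[:,:330]=0;g[250:]=0
for n,k,z in(("red",m,.114),("green",g,.113)):
    N,l,st,c=cv2.connectedComponentsWithStats(k);i=1+np.argmax(st[1:,4]);pts=np.argwhere(l==i)[:,::-1].astype(np.float32)
    r=cv2.minAreaRect(pts);print(n,st[i].tolist(),c[i].round(1),r,onz(C,[c[i],r[0]],z).round(4).tolist(),onz(C,cv2.boxPoints(r),z)[:,:2].round(4).tolist())
y=np.radians(5.2);a=np.array([np.cos(y),np.sin(y)]);b=np.array([-a[1],a[0]]);O=np.array([.538,.2415])
print("pred tab",O-.073*a,"grip",O+.045*b)
print(proj(C,[[*(O-.073*a),.114],[*(O+.045*b),.113]]))
```

```text
red [338, 138, 28, 27, 259] [353.8 152.7] ((351.5377502441406, 149.367919921875), (21.840330123901367, 27.33475112915039), 15.945395469665527) [[0.4671, 0.2309, 0.114], [0.4646, 0.2275, 0.114]] [[0.4784, 0.2172], [0.4517, 0.2154], [0.4511, 0.2376], [0.4779, 0.24]]
green [372, 206, 16, 30, 218] [378.9 220.5] ((379.5, 220.5), (29.0, 15.0), 90.0) [[0.5276, 0.2838, 0.113], [0.5274, 0.2844, 0.113]] [[0.5144, 0.2703], [0.5098, 0.2858], [0.5408, 0.299], [0.5456, 0.283]]
pred tab [0.46530044 0.23488382] grip [0.53392153 0.2863148 ]
[[358.12005074 152.13493487]
 [378.83828495 226.34543075]]
```

>>> inch_along --offsets "-0.011 0.037 0.03 0 0 5;-0.022 0.074 0.06 0 0 10;-0.033 0.111 0.09 0 0 11.6;-0.033 0.111 0.11 0 0 11.6;-0.033 0.111 0.125 0 0 11.6;-0.033 0.111 0.125 0 0 11.6" --aperture 0.045

```text
time: 10.28
ee_pos: [0.5294, 0.2837, 0.1615]
eef_rot: [-180.0, -0.1, -175.0]
wrist_force: [-0.7, -0.7, 0.6]
width: 0.0452
gripper_force: 0.0
```

Run:
```python
from h import *
import pickle
C=cam("wrist");im=viewer.snapshot("wrist");pickle.dump((C,im),open("w6.pkl","wb"))
cv2.imwrite("pics/w6.png",cv2.resize(im,(800,600),interpolation=cv2.INTER_CUBIC))
```

```text
(no output)
```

View pics/w6.png

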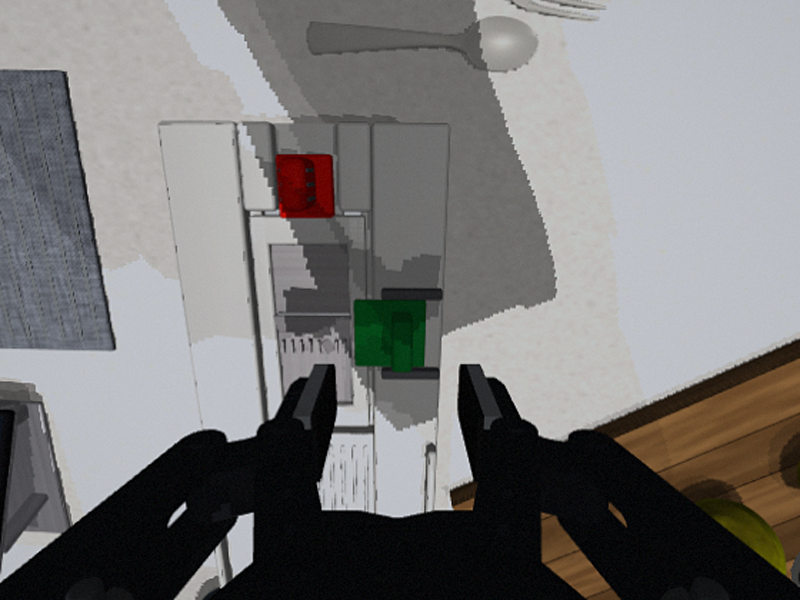

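The catch grip is centred at (402,341), the red ear spans (277..333,153..217), and the frame's near edge is at row 216 between columns 250 and 368. That was my tenth picture, so I rely on numbers from here.

Run:
```python
from h import *
import pickle
C,im=pickle.load(open("w6.pkl","rb"));s=.7
f=lambda p,z:onz(C,np.array(p,float)*s,z)[:,:2].round(4).tolist()
print("grip",f([(402,311),(402,371),(402,341)],.113))
print("ear",f([(277,155),(331,154),(334,217),(280,217)],.090))
print("frame near",f([(250,216),(368,216)],.09),"deck",f([(160,122),(449,124)],.092),f([(236,123),(251,210),(372,123),(372,300)],.092))
```

```text
grip [[0.5152, 0.2841], [0.5451, 0.2868], [0.5298, 0.2854]]
ear [[0.4527, 0.2211], [0.4501, 0.2458], [0.4785, 0.2484], [0.4807, 0.2227]]
frame near [[0.4815, 0.2084], [0.4767, 0.2646]] deck [[0.443, 0.1693], [0.4329, 0.2979]] [[0.4406, 0.2033], [0.4784, 0.2095], [0.4355, 0.2637], [0.5177, 0.2695]]
```

>>> inch_along --offsets "0 0.0015 0.03 0 0 0;0 0.0015 0.05 0 0 0;0 0.0015 0.055 0 0 0;0 0.0015 0.055 0 0 0"

```text
time: 10.82
ee_pos: [0.5302, 0.2863, 0.1083]
eef_rot: [180.0, 0.1, -174.9]
wrist_force: [0.3, 0.5, 0.4]
width: 0.0453
gripper_force: 0.0
```

>>> inch_along --offsets "0 0 0 0 0 0;0 0 0 0 0 0;0 0 0 0 0 0;0 0 0 0 0 0;0 0 0 0 0 0" --aperture 0 --grip_n 20

```text
time: 11.45
ee_pos: [0.5302, 0.2865, 0.1082]
eef_rot: [180.0, 0.1, -174.9]
wrist_force: [-0.3, -0.3, 5.9]
width: 0.0094
gripper_force: 23.3
```

>>> inch_along --offsets "0 0.004 0 0 0 0;0 0.008 0 0 0 0;0 0.011 0 0 0 0;0 0.011 0 0 0 0"

```text
time: 11.95
ee_pos: [0.5293, 0.2978, 0.1082]
eef_rot: [180.0, 0.1, -174.9]
wrist_force: [0.2, 1.7, 4.3]
width: 0.0093
gripper_force: 23.2
```

>>> inch_along --offsets "0 0.002 0 0 0 0;0 0.002 0 0 0 0"

```text
time: 12.2
ee_pos: [0.5291, 0.2996, 0.1082]
eef_rot: [180.0, 0.1, -174.9]
wrist_force: [-0.3, 0.5, 7.0]
width: 0.0093
gripper_force: 23.4
```

>>> inch_along --offsets "0 0.002 0 0 0 0;0 0.002 0 0 0 0"

```text
time: 12.45
ee_pos: [0.529, 0.3008, 0.1081]
eef_rot: [-179.9, 0.1, -174.9]
wrist_force: [0.5, -5.0, 8.5]
width: 0.0091
gripper_force: 23.6
```

>>> inch_along --offsets "0 0.001 0 0 0 0;0 0.001 0 0 0 0"

```text
time: 12.7
ee_pos: [0.529, 0.3009, 0.1081]
eef_rot: [-179.9, 0.1, -175.0]
wrist_force: [1.0, -12.5, 10.8]
width: 0.0094
gripper_force: 23.9
```

Force built to 12 N with no further travel, so the catch is at its stop, about 15 mm out. Releasing it and moving above the red tab.

>>> inch_along --offsets "0 0 0 0 0 0;0 0 0 0 0 0;0 0 0 0 0 0" --aperture 0.045

```text
time: 13.08
ee_pos: [0.5282, 0.3024, 0.1072]
eef_rot: [180.0, -0.0, -174.9]
wrist_force: [-0.6, 0.6, 0.3]
width: 0.0449
gripper_force: 0.0
```

>>> inch_along --offsets "0 0 -0.03 0 0 0;0 0 -0.055 0 0 0;0.03 -0.03 -0.06 0 0 0;0.069 -0.06 -0.06 0 0 0;0.069 -0.06 -0.06 0 0 0;0.069 -0.06 -0.06 0 0 0"

```text
time: 13.82
ee_pos: [0.4654, 0.2367, 0.1677]
eef_rot: [180.0, 0.1, -174.9]
wrist_force: [0.3, -0.8, 0.5]
width: 0.045
gripper_force: 0.0
```

Run:
```python
from h import *
C=cam("wrist");im=viewer.snapshot("wrist");h=cv2.cvtColor(im,cv2.COLOR_BGR2HSV)
m=(((h[...,0]<8)|(h[...,0]>174))&(h[...,1]>150)&(h[...,2]>30)).astype(np.uint8)
N,l,st,c=cv2.connectedComponentsWithStats(m);i=1+np.argmax(st[1:,4]);q=cv2.convexHull(np.argwhere(l==i)[:,::-1].astype(np.float32))
print(st[i],c[i]);p=cv2.boxPoints(cv2.minAreaRect(q));P=onz(C,p,.09);print(P[:,:2].round(4).tolist(),P.mean(0))
y=np.radians(5.2);O=np.array([.538,.241])
for a,b,z in((-86,13,.09),(-86,-13,.09),(-58,13,.09),(-58,-13,.09),(-84,5.5,.114),(-84,-5.5,.114),(-62,5.5,.114),(-62,-5.5,.114)):
    w=O+np.array([a*np.cos(y)-b*np.sin(y),a*np.sin(y)+b*np.cos(y)])/1000;print(a,b,proj(C,[[*w,z]]).round(0))
g=blob(im,(55,120,30),(80,255,255))[0];print("green",g,onz(C,[g[1]],.1))
for r in range(max(0,st[i][1]),min(419,st[i][1]+st[i][3]),5): print(r,[int(v) if k else 0 for v,k in zip(h[r,st[i][0]:st[i][0]+st[i][2]:3,2],m[r,st[i][0]:st[i][0]+st[i][2]:3])])
```

```text
[ 258  203   34   43 1327] [274.5697061  222.22682743]
[[0.4512, 0.2201], [0.4491, 0.2444], [0.4827, 0.2478], [0.4849, 0.2224]] [0.46696831 0.23369099 0.09      ]
-86 13 [[293. 206.]]
-86 -13 [[258. 206.]]
-58 13 [[293. 241.]]
-58 -13 [[259. 241.]]
-84 5.5 [[284. 219.]]
-84 -5.5 [[267. 219.]]
-62 5.5 [[283. 249.]]
-62 -5.5 [[268. 249.]]
green ([319, 294, 10, 34, 195], [322.8, 315.6]) [[0.5372932 0.2785683 0.1      ]]
203 [0, 57, 56, 53, 57, 56, 53, 55, 53, 55, 56, 62]
208 [81, 92, 92, 92, 59, 51, 54, 59, 78, 78, 75, 69]
213 [86, 89, 92, 67, 58, 57, 50, 52, 61, 78, 75, 73]
218 [79, 90, 92, 50, 70, 72, 74, 73, 44, 77, 105, 96]
223 [86, 94, 91, 68, 77, 81, 78, 72, 54, 105, 105, 98]
228 [87, 90, 87, 67, 88, 73, 75, 71, 44, 102, 105, 95]
233 [83, 115, 102, 68, 86, 89, 81, 69, 42, 103, 102, 90]
238 [67, 104, 102, 63, 109, 116, 119, 99, 54, 104, 103, 88]
243 [0, 0, 0, 0, 109, 114, 117, 100, 0, 0, 0, 0]
```

>>> inch_along --offsets "0.0025 -0.002 0.03 0 0 0;0.0025 -0.002 0.055 0 0 0;0.0025 -0.002 0.063 0 0 0;0.0025 -0.002 0.063 0 0 0"

```text
time: 14.38
ee_pos: [0.4629, 0.2345, 0.1043]
eef_rot: [-180.0, -0.0, -174.9]
wrist_force: [0.2, -0.4, 0.3]
width: 0.045
gripper_force: 0.0
```

>>> inch_along --offsets "0 0 0 0 0 0;0 0 0 0 0 0;0 0 0 0 0 0;0 0 0 0 0 0;0 0 0 0 0 0;0 0 0 0 0 0" --aperture 0 --grip_n 80

```text
time: 15.12
ee_pos: [0.4632, 0.2345, 0.1054]
eef_rot: [180.0, 0.1, -174.9]
wrist_force: [-1.1, -0.0, 6.8]
width: 0.0093
gripper_force: 79.1
```

>>> inch_along --offsets "0 0 -0.005 0 0 0;0 0 -0.01 0 0 0;0 0 -0.02 0 0 0;0 0 -0.035 0 0 0;0 0 -0.06 0 0 0;0 0 -0.09 0 0 0;0 0 -0.12 0 0 0;0 0 -0.15 0 0 0;0 0 -0.15 0 0 0"

```text
time: 16.25
ee_pos: [0.4636, 0.2347, 0.2572]
eef_rot: [179.9, 0.2, -174.9]
wrist_force: [0.2, -0.9, -1.2]
width: 0.0093
gripper_force: 78.1
```

Run:
```python
from h import *
# gaps: check frame in the wrist image & slicer; compute target
s=ctrl.get_state();print(s["joint_positions"].round(1))
R=Ro.from_euler("xyz",s["eef_rot"],degrees=True)
C=cam("wrist");im=viewer.snapshot("wrist")
m=cv2.inRange(cv2.cvtColor(im,cv2.COLOR_BGR2HSV),(0,150,30),(8,255,255));ys,xs=np.nonzero(m);print("red bbox",xs.min(),xs.max(),ys.min(),ys.max())
y=np.radians(1.8);t=np.radians(22)
X=np.array([np.cos(t)*np.cos(y),np.cos(t)*np.sin(y),np.sin(t)]);Z=np.array([-np.sin(t)*np.cos(y),-np.sin(t)*np.sin(y),np.cos(t)]);Y=np.cross(Z,X)
cam_=np.array([.777,-.024,.08]);org=cam_+.15*Z
# tool pose in insert frame: TCP at x=-.073,z=.0223; tool axes x=-X,y=Y,z=-Z
tcp=org-.073*X+.0224*Z
Rt=Ro.from_matrix(np.c_[-X,Y,-Z]);print("org",org,"tcp",tcp,Rt.as_euler("xyz",degrees=True))
print("tool shift",R.inv().apply(tcp-s["ee_pos"]),"rotvec",(R.inv()*Rt).as_rotvec(degrees=True))
```

```text
[26.8 14.2  3.2 78.7 -0.  21.7]
red bbox 4 421 237 397
org [ 0.72083674 -0.025765    0.21907758] tcp [ 0.64479867 -0.02815459  0.21250022] [-180.    22.  -178.2]
tool shift [-0.15696742 -0.27796169  0.04486939] rotvec [  0.73040935 -21.76733083   3.24197742]
```

Run:
```python
from h import *
import pickle
C,im=pickle.load(open("w5.pkl","rb"))
print("phonecam",onz(C,[np.array((127,453))*.7],.08),"corners",onz(C,np.array([(90,457),(165,468),(133,303),(209,318)])*.7,[.084,.084,.029,.029]))
S=cam("side");print("bottle",onz(S,[(455,252),(440,240)],0), "shakers",onz(S,[(398,232),(390,215)],0),"mug",onz(S,[(328,182)],0))
```

```text
phonecam [[ 0.77607098 -0.02355313  0.08      ]] corners [[ 0.78722681 -0.05478799  0.084     ]
 [ 0.77867223  0.01491299  0.084     ]
 [ 0.64868318 -0.06133429  0.029     ]
 [ 0.64269205  0.01195651  0.029     ]]
bottle [[ 0.92667319 -0.3038473   0.        ]
 [ 0.93119903 -0.25132488  0.        ]] shakers [[ 8.59129694e-01 -1.66765608e-01 -1.11022302e-16]
 [ 8.95117036e-01 -9.88174318e-02  0.00000000e+00]] mug [[0.84779855 0.13998376 0.        ]]
```

>>> inch_along --offsets "-0.01 -0.03 -0.01 0 0 0;-0.025 -0.07 -0.02 0 0 0.5;-0.04 -0.11 -0.02 0 0 1;-0.06 -0.15 -0.02 0 -3 1.5;-0.08 -0.19 -0.02 0 -7 2;-0.10 -0.225 -0.01 0.3 -11 2.5;-0.12 -0.25 0 0.5 -15 3;-0.14 -0.268 0.015 0.7 -19 3.2;-0.15 -0.278 0.03 0.7 -21.8 3.2;-0.157 -0.278 0.04 0.7 -21.8 3.2;-0.157 -0.278 0.045 0.7 -21.8 3.2;-0.157 -0.278 0.045 0.7 -21.8 3.2"

```text
time: 17.8
ee_pos: [0.6436, -0.0282, 0.209]
eef_rot: [-179.9, 21.7, -178.1]
wrist_force: [-0.0, 0.6, -0.2]
width: 0.0089
gripper_force: 78.2
```

Run:
```python
from h import *
s=ctrl.get_state();R=Ro.from_euler("xyz",s["eef_rot"],degrees=True).as_matrix()
T=np.eye(4);T[:3,:3]=np.c_[-R[:,0],R[:,1],-R[:,2]];T[:3,3]=s["ee_pos"]+R@[-.073,0,.0224]
print("origin expected",T[:3,3])
for n in("scene","side"):
    c=cam(n);im=viewer.snapshot(n);cv2.imwrite(f"pics/{n}_end.png",im)
    h=cv2.cvtColor(im,cv2.COLOR_BGR2HSV)
    red=blob(im,(0,170,50),(6,255,255));grn=blob(im,(55,120,40),(80,255,255))
    cor=[T[:3,:3]@[a,b,.007]+T[:3,3] for a,b in((.058,.028),(.058,-.028),(-.058,-.028),(-.058,.028))]
    p=proj(c,cor);print(n,"red",red[:2],"tabpred",proj(c,[T[:3,:3]@[-.073,0,.019]+T[:3,3]]).round(),"cor",p.round().tolist())
    print("blue",blob(im,(105,150,40),(130,255,255))[:1],"pred",proj(c,[[.478,-.2375,.023]]).round())
    # whiteness inside predicted quad border vs. just outside the far end
    v=[im[int(q[1]),int(q[0])].tolist() for q in proj(c,[T[:3,:3]@[a,0,.007]+T[:3,3] for a in np.arange(.040,.076,.004)])];print(v)
```

```text
origin expected [ 0.71967819 -0.02573987  0.21526517]
scene red [([254, 157, 4, 3, 8], [255.5, 158.1])] tabpred [[261. 155.]] cor [[215.0, 137.0], [227.0, 129.0], [261.0, 151.0], [250.0, 160.0]]
blue [([346, 188, 2, 1, 2], [346.5, 188.0])] pred [[345. 191.]]
[[140, 146, 151], [193, 202, 204], [223, 230, 232], [213, 220, 225], [144, 153, 154], [89, 93, 94], [82, 85, 89], [83, 88, 87], [86, 90, 92]]
side red [([306, 170, 13, 8, 38], [312.6, 173.5]), ([305, 167, 1, 2, 2], [305.0, 167.5])] tabpred [[310. 169.]] cor [[342.0, 138.0], [356.0, 147.0], [322.0, 174.0], [309.0, 164.0]]
blue [([292, 296, 16, 17, 155], [299.4, 304.2])] pred [[300. 301.]]
[[138, 136, 134], [123, 122, 123], [171, 172, 169], [169, 171, 168], [154, 155, 152], [97, 98, 95], [77, 77, 74], [75, 72, 72], [71, 72, 69]]
```

>>> inch_along --offsets "0 0 0 0 0 0;0 0 0 0 0 0;0 0 0 0 0 0;0 0 0 0 0 0"

```text
time: 18.4
ee_pos: [0.6437, -0.0288, 0.2094]
eef_rot: [-179.9, 21.8, -178.1]
wrist_force: [-0.5, 0.1, -0.3]
width: 0.0093
gripper_force: 78.2
```

Run:
```python
from h import *
y=np.radians(5.2);c=cam("side");O=np.array([.536,.241]);f=lambda d:proj(c,[[*(O+(.045+d)*np.array([-np.sin(y),np.cos(y)])),.104]]).round(1)
for n in("side0","side_end"):print(n,[b for b in blob(cv2.imread(f"pics/{n}.png"),(50,120,40),(80,255,255)) if b[1][1]<300])
print(f(0),f(.011),f(.015))
```

```text
side0 [([214, 158, 16, 12, 98], [221.0, 164.2]), ([445, 228, 19, 10, 62], [453.4, 232.4]), ([274, 148, 15, 12, 54], [281.5, 153.9])]
side_end [([212, 156, 15, 12, 96], [218.5, 162.1]), ([270, 148, 19, 12, 66], [279.8, 153.1]), ([445, 227, 19, 11, 61], [454.0, 232.5])]
[[219.9 162.3]] [[218.1 160.9]] [[217.5 160.4]]
```

```bash
python3 -c "
from workcell import ctrl, viewer, order
print(order.job_done())"
```

```text
the job is handed in; nothing more can be done
None
```

I handed the job in at about 18 s of the 61 s: the blue insert lies released in the middle pocket, the green catch is fully out, and the gripper is holding the red insert still about 15 cm in front of the phone's camera (the hand-in gave no verdict, so I can't confirm it passed).

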